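# Slide the tall plaster mould into its stall and shut the keeper

## Robot

A 7-joint arm with a two-finger parallel gripper is mounted at the origin on the work surface. World frame = base frame: x ahead of the robot, y to its left, z up, the work surface at z = 0. Lengths are in m, angles in rad, forces in N, time in s.
With the tool pointing down it reaches from about 0.35 to 0.9 m from the base axis. Payload 8.1 kg.
Tool frame: the origin (TCP) lies midway between the tips of the shut fingers; the grasp point (between the pads) lies arm.hold_point_z behind it (arm.hold_point_z is the distance from the TCP to the grasp point, in m); z points along the fingers, x is the direction in which the jaws open and shut, and the axes are right-handed (so a half turn about z gives the same grasp; the last joint's range is limited). The gripper opens to 92 mm and grips with 3 to 60 N. Pads are 19 mm wide; open, the fingers measure 130 mm over their backs; the gripper's body (75 mm by 190 mm) begins 47 mm behind the grasp point.
Start: joints at [1.226, 0.434, 0.025, 1.573, -0.012, 1.134, -0.075], TCP at [0.15, -0.607, 0.227] pointing down, gripper open.
Joint ranges: [-2.62, 2.62], [-0.44, 2.09], [-1.27, 1.32], [0.08, 2.57], [-1.32, 4.46], [0.12, 2], [-2.74, 2.74]. Speed limits (rad/s): [2.22, 2.22, 3.01, 3.01, 3.14, 3.14, 3.14].

## Interface

Orientations are given as a rotation vector (axis times angle).
In Python, from cell import arm gives the robot as it stands.
- The arm moves only by the shell command python3 -m pendant 'ROWS' [FORCE]. ROWS is JSON, a list of rows, each an object with "dp": the shift along the tool's x, y, z in m, a list of three; "rotation": the turn, a rotation vector about the tool's x, y, z in rad, a list of three; "fingers": the closure, from -1 (fully open) to 1 (shut). In form: [{"dp": [x, y, z], "rotation": [rx, ry, rz], "fingers": fingers}, ...]. A call has 1 to 20 rows; each row is the pose to reach, as a shift and turn from the pose measured when the call began, along the tool's axes at that moment; what a row does not reach only later rows make up. A row lasts 1/8 s, in which the tool goes at most 62.5 mm and 10.7 degrees, less where a joint would pass 70% of its speed; a pose out of reach is approached as far as the arm can. A call with a gripper value outside its range is refused whole. The fingers move at their own pace and stop on an object; FORCE is the grip in N (left out, the last holds). Time passes only in rows, so rows that repeat a pose let the fingers close. It gives the time, the measured TCP pose, the force and the opening at its end, in the units of the state.
- arm.observe(): the state, without advancing time (a new reading comes with each control period).
- arm.get_image(name): name is "scene" or "top" or "wrist"; returns the picture (400x640x3 uint8, blue, green, red); there is no depth.
- arm.camera_params(name): a dict with "camera_matrix" (3x3 intrinsics, pixels), "rvec" (rotation vector, rad) and "tvec" (3), from world to camera coordinates, as OpenCV has them. Camera axes: x right, y down, z forward; pixel columns grow to the right and rows downward; lengths in m; the calibration is good to about 2 mm. A picture is of the moment at which its call begins: read the wrist's pose just before it. camera_params takes no time and is no camera call; for the wrist camera it gives the pose at the moment of the call.
- arm.sign_off(): hands the job in, once; it reports no verdict.
The state is a dict: "clock": time; "joints": joint angles; "dq": joint speeds; "joint_efforts": joint torques, N m; "position": TCP position; "ee_rot": TCP orientation; "force": force on the tool from outside, world axes, zero at the start; "ft_torque": the same for the moment, N m; "width": opening from 0.0 (shut) to 1.0 (fully open).
Only numpy, scipy, OpenCV 4.12 (cv2) and the standard library are available. Lean on these libraries where they do the work, as an engineer would, in place of code of your own. Each camera call takes 0.05 s, during which the arm holds its last target.

## Task

Push the tall, heavy plaster mould along the bench into the low wooden stall until it stands fully home against the stall's back batten; push it low, near its foot, so that it slides upright and does not tip. Then push the wooden keeper bar round with a fingertip until it lies shut across the stall's mouth behind the mould. Nothing is to be lifted, and the other things on the bench are to be left where they are.

Things in the scene. Friction and masses are not known exactly. Their poses are not given: they have to be found in the camera images.
- mould: Tall strapped two-part plaster mould, a plain upright block, dark pour hole on top, two black rubber bands: 90 mm along its x, 110 mm along its y, 180 mm high, about 1.2 to 2 kg. Loose. Origin at the centre of its underside, on the bench. Its x axis points roughly to the stall (within about 0.17 rad), so it is pushed on its -x face, 45 mm behind the origin. Sliding on the bench takes about 6 to 14 N; pushed at more than about 60 mm above the bench it may tip.
- stall: Fixed three-sided stall of wooden battens 36 mm high and 22 mm thick, 134 mm clear between its two side rails, which are 125 mm long. Origin on the bench at the middle of the inner face of the back batten; x points into the stall (from the mouth to the back batten), z up, y to the left rail seen by one looking in. The mouth is at x = -125 mm. The mould is fully home with its front face on the back batten, its origin then at x = -45 mm, y about 0.
- keeper (a joint): Angle of the keeper, a light wooden bar 20 mm thick, 112 mm long, its underside 12 mm and its top 38 mm above the bench, turning level on an upright pivot just beyond the end of the left (+y) rail. 0: shut, straight across the mouth, pointing along the stall's -y (its end stop). It starts open at 1.6 to 2.0 (about 1.57 is pointing straight out along the stall's -x, more is splayed to +y). It turns with slight friction (under 2 N at its tip) and stays where it is left.
- keeper_pivot (a point): Pivot axis of the keeper, half-way up the bar (25 mm above the bench); in the stall's frame at x = -138 mm, y = +78 mm.
- keeper_tip (a point): Point on the keeper's centre line 2 mm short of its free end, 100 mm from the pivot, half-way up the bar; moves with it.
- collar: Bystander: loose plaster ring 72 mm across, 30 mm high; origin at the centre of its underside. Leave alone.
- plug: Bystander: small plaster plug 44 mm across, 45 mm high; origin at the centre of its underside. Leave alone.
- jar: Bystander: jar 64 mm across, 85 mm high; origin at the centre of its underside. Leave alone.
- cup: Bystander: blue ceramic cup 80 mm across, 90 mm high; origin at the centre of its underside. Leave alone.
- scraper: Bystander: scraper 250 mm long lying on the bench, along its x. Leave alone.
- brush: Bystander: brush 200 mm long lying on the bench, along its x. Leave alone.
- half: Bystander: horseshoe-shaped plaster half about 90 x 112 x 90 mm; origin at the centre of its underside. Leave alone.
Mind the look-alikes: they are no part of the job. There is more than one size of the stall; the job needs the middle-sized.

How it is judged:
On the way, in this order (a step that is already met when the one before it is completed fails the run):
1. the mould stands fully home in the stall (x of mould in the frame of stall above -0.057 m and y of mould in the frame of stall between -0.022 and 0.022 m and angle between the x axis of mould and the x axis of stall, either way round below 0.14 rad and angle between mould's own z axis and vertical below 0.05 rad), for 0.2 s.
2. the keeper is shut across the mouth (value of joint keeper below 0.15 rad), for 0.2 s.
At the end, for the whole second after the job is handed in: The mould stands upright in the stall, front face within 12 mm of the back batten, within 22 mm of the middle and 0.14 rad of square, at rest; the keeper is within 0.15 rad of shut (all of step 1 and value of joint keeper below 0.15 rad and linear speed of mould below 0.01 m/s and height (world z) of mould below 0.005 m); the robot touches nothing.
It fails at once if the mould tips by more than 0.16 rad (9 degrees) (angle between mould's own z axis and vertical above 0.16 rad).
It fails at once if the mould is lifted off the bench (by more than 12 mm) (height (world z) of mould above 0.012 m).
It fails at once if a bystander is moved by more than 25 mm (distance of any of collar, plug, jar, cup, scraper, brush, half from where it was at the start of the episode above 0.025 m).
It also fails if it takes over 58 s, if anything falls off the work surface, if the arm or the gripper's body presses on something with over 40 N, if the wrist force passes 120 N, or if a joint passes its speed limit or range.

## Working session

There is one attempt and no reset: what is moved stays moved. The work goes in short steps, Python scripts to look and compute and a shell command to move; the robot and the scene stay as the last step left them, time stands still between calls to the robot, and variables do not carry over. Pictures are saved under pics/ and viewed, and the job is handed in when it is done.

```bash
mkdir -p pics; ls
python3 - <<'E'
from cell import arm
import cv2,numpy as np
print(arm.observe())
print(arm.hold_point_z)
for n in("scene","top","wrist"):
    cv2.imwrite(f"pics/{n}0.png",arm.get_image(n)); p=arm.camera_params(n); print(n,p)
E
```

```text
pics
{'clock': 0.0, 'joints': array([ 1.22640784,  0.43522717,  0.02499582,  1.57410508, -0.01160512,
        1.1339827 , -0.07508413]), 'dq': array([-1.50155542e-03,  2.31743947e-03, -4.14225507e-04, -1.43925300e-03,
       -6.84121053e-05,  3.06655870e-05, -4.09577538e-04]), 'joint_efforts': array([-8.06561075e-04, -6.67844296e+01,  9.84523594e-01, -3.14460254e+01,
       -6.06447598e-02,  4.28428408e-02,  1.56232591e-04]), 'position': array([ 0.14946021, -0.60633985,  0.22593954]), 'ee_rot': array([-2.47238797e+00,  1.93689132e+00,  2.08460455e-03]), 'force': array([-0.07223985,  0.32656156,  0.53704324]), 'ft_torque': array([-0.0258135 ,  0.03079059, -0.04973302]), 'width': 1.0026297772230206}
0.0188
scene {'camera_matrix': array([[453.79296338,   0.        , 320.26410688],
       [  0.        , 453.79296338, 199.90922384],
       [  0.        ,   0.        ,   1.        ]]), 'rvec': array([ 0.84127698,  2.4599709 , -1.21729877]), 'tvec': array([ 0.41060986, -0.16660812,  1.56201864])}
top {'camera_matrix': array([[406.59631295,   0.        , 326.91977055],
       [  0.        , 406.59631295, 195.23019966],
       [  0.        ,   0.        ,   1.        ]]), 'rvec': array([ 2.11649072, -2.15346689,  0.17046186]), 'tvec': array([0.0366496 , 0.52299904, 1.24688517])}
wrist {'camera_matrix': array([[316.84296488,   0.        , 323.40269848],
       [  0.        , 316.84296488, 205.23318159],
       [  0.        ,   0.        ,   1.        ]]), 'rvec': array([-2.28130134,  1.78715302,  0.26833892]), 'tvec': array([-0.62250306, -0.03762057,  0.39110391])}
```

View pics/scene0.png

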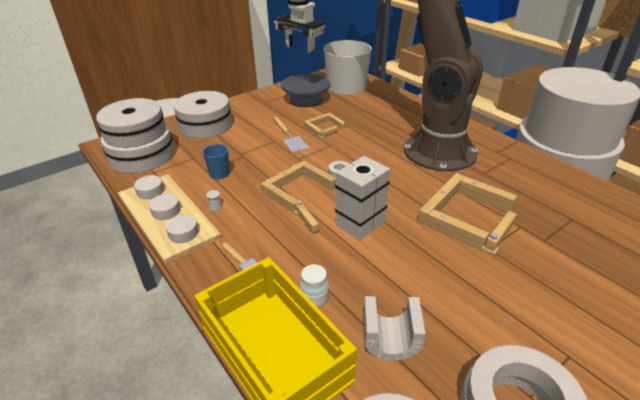

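View pics/top0.png

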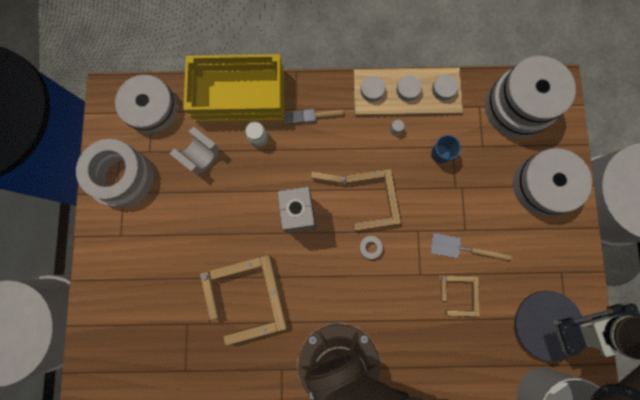

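View pics/wrist0.png

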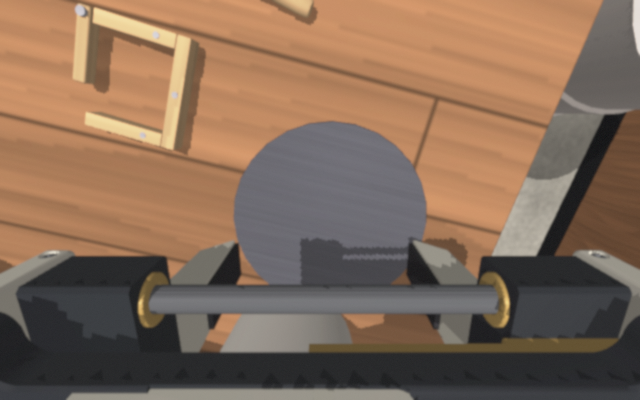

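The middle stall is at about (365,200) in the top view, with its keeper open to the left from a pivot near (343,180). The mould's top is at (296,208), the collar at (371,248), and the cup and plug are to the upper right. Next I'll zoom in and measure.

```bash
cat > h.py <<'E'
from cell import arm
import cv2,numpy as np
from scipy.spatial.transform import Rotation as R
def ray(n,uv,z,p=None):
    p=p or arm.camera_params(n)
    uv=np.array(uv,float).reshape(-1,2)
    Rm=cv2.Rodrigues(np.array(p["rvec"]))[0];t=np.array(p["tvec"]).ravel()
    d=cv2.undistortPoints(uv.reshape(-1,1,2),p["camera_matrix"],None).reshape(-1,2)
    d=np.c_[d,np.ones(len(d))]@Rm; c=-Rm.T@t
    return c+d*((z-c[2])/d[:,2])[:,None]
def proj(n,P,p=None):
    p=p or arm.camera_params(n)
    return cv2.projectPoints(np.array(P,float).reshape(-1,3),p["rvec"],p["tvec"],p["camera_matrix"],None)[0].reshape(-1,2)
E
python3 - <<'E'
import cv2
i=cv2.imread("pics/top0.png")[140:270,250:450]
cv2.imwrite("pics/topz.png",cv2.resize(i,None,fx=4,fy=4,interpolation=cv2.INTER_CUBIC))
i=cv2.imread("pics/scene0.png")[130:260,230:430]
cv2.imwrite("pics/scz.png",cv2.resize(i,None,fx=4,fy=4,interpolation=cv2.INTER_CUBIC))
E
```

```text
(no output)
```

View pics/topz.png

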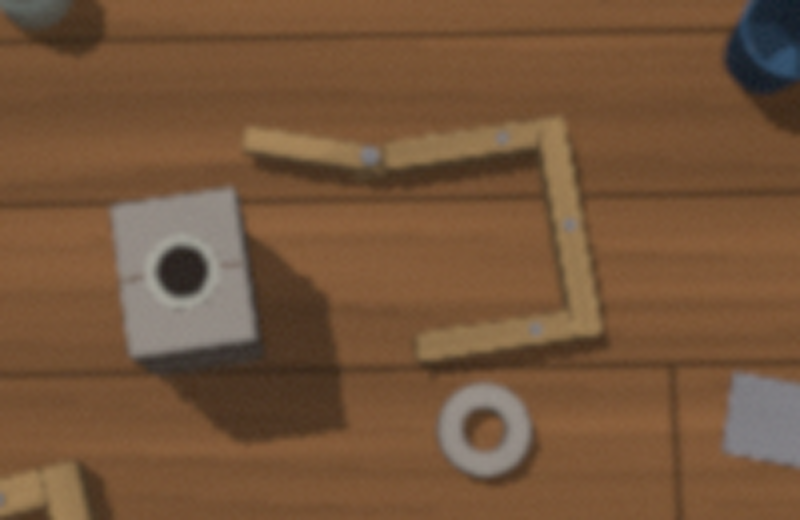

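View pics/scz.png

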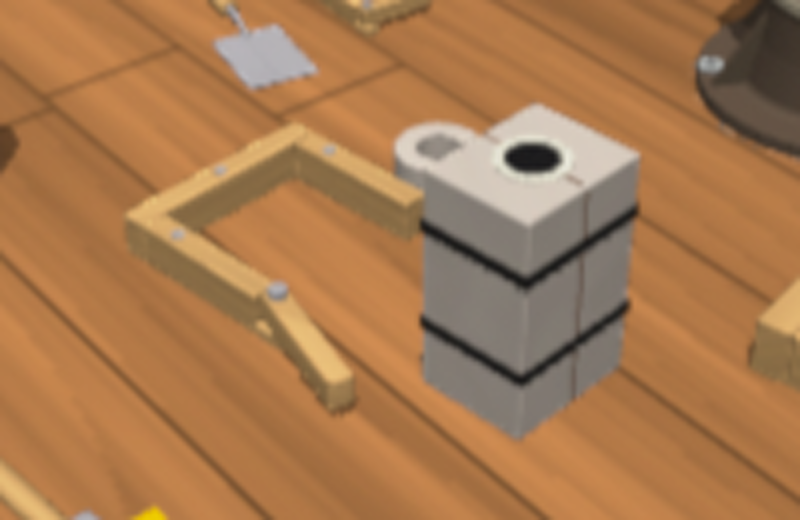

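Run:
```python
from h import *
np.set_printoptions(precision=4,suppress=True)
T=lambda a:(np.array(a,float)+.5)/4-.5+[250,140]
S=lambda a:(np.array(a,float)+.5)/4-.5+[230,130]
def tri(a,b):
    Ps=[];
    for n,uv in(("top",a),("scene",b)):
        p=arm.camera_params(n);M=p["camera_matrix"]@np.c_[cv2.Rodrigues(p["rvec"])[0],p["tvec"]];Ps.append(M)
    X=cv2.triangulatePoints(Ps[0],Ps[1],T(a).T,S(b).T);return (X[:3]/X[3]).T
# mould top corners: back-left far.., image order TL,TR,BR,BL
mt=[(110,207),(235,189),(258,343),(133,358)]
ms=[(530,222),(425,172),(538,104),(638,155)]
print("mould tri",tri(mt,ms))
m=ray("top",T(mt),.18);print(m, m.mean(0))
xa=((m[1]+m[2])-(m[0]+m[3]));print("mould x yaw",np.arctan2(xa[1],xa[0]),[np.linalg.norm(m[i]-m[i-1]) for i in range(4)])
# hole
print("hole",ray("top",T([(182,271)]),.18))
st=[(562,118),(603,333),(546,152),(569,315),(387,166),(420,335),(420,361),(371,156),(245,140)]
ss=[(128,214),(298,124),(165,222),(296,146),(272,292),(413,205),(425,190),(278,290),(350,374)]
print("stall tri",tri(st[:1]+st[1:2]+st[6:8],ss[:1]+ss[1:2]+ss[6:8]))
s=ray("top",T(st),.036);print(s)
print("back dir outer",np.arctan2(*(s[0]-s[1])[1::-1])-np.pi/2, "inner",np.arctan2(*(s[2]-s[3])[1::-1])-np.pi/2)
print("rail dir",np.arctan2(*(s[3]-s[5])[1::-1]),np.arctan2(*(s[1]-s[6])[1::-1]), np.linalg.norm(s[0]-s[1]),np.linalg.norm(s[1]-s[6]))
print("keeper len",np.linalg.norm(s[7]-s[8]))
print("bystanders",ray("top",T([(485,428)]),.03))
```

```text
mould tri [[0.5139 0.1681 0.1828]
 [0.5256 0.0803 0.1778]
 [0.4159 0.0651 0.1781]
 [0.4073 0.1521 0.1789]]
[[0.5146 0.1683 0.18  ]
 [0.526  0.0796 0.18  ]
 [0.4163 0.0645 0.18  ]
 [0.4073 0.1519 0.18  ]] [0.466  0.1161 0.18  ]
mould x yaw -1.455684996214649 [np.float64(0.10855456887395806), np.float64(0.08947219722297822), np.float64(0.11076278002076217), np.float64(0.08785872546692558)]
hole [[0.4679 0.1174 0.18  ]]
stall tri [[ 0.6048 -0.1762  0.0372]
 [ 0.4306 -0.2008  0.0352]
 [ 0.4124 -0.0573  0.0401]
 [ 0.5751 -0.0218  0.0445]]
[[ 0.6062 -0.1773  0.036 ]
 [ 0.4323 -0.2023  0.036 ]
 [ 0.5785 -0.1633  0.036 ]
 [ 0.447  -0.1761  0.036 ]
 [ 0.5694 -0.0355  0.036 ]
 [ 0.4332 -0.0582  0.036 ]
 [ 0.4128 -0.0576  0.036 ]
 [ 0.5778 -0.0229  0.036 ]
 [ 0.5927  0.0781  0.036 ]]
back dir outer -1.4282184504961486 inner -1.473645933404819
rail dir -1.4546266731336552 -1.4365557948170666 0.17569518591181796 0.1460006280361735
keeper len 0.10205931968454961
bystanders [[ 0.3599 -0.1075  0.03  ]]
```

Heights triangulate to 0.178–0.183 m for the mould top and 0.035–0.040 m for the stall, matching the text. The outer stall size is 176 × 146 mm, so it is the middle one. The mould is taller than the gripper's clearance, so I'll tilt the tool with the fingertips leading. First I'll work out the tool axes and the camera mount.

```bash
cat >> h.py <<'E'
np.set_printoptions(precision=4,suppress=True)
yaw=-1.433; sx=np.array([np.cos(yaw),np.sin(yaw),0]); sy=np.array([-sx[1],sx[0],0]); so=np.array([.5163,-.168,0])
def st(p): d=np.array(p)-so; return np.array([d@sx,d@sy,p[2]])
def ws(x,y,z): return so+x*sx+y*sy+[0,0,z]
def target(tilt,sgn,yawoff=0):
    z=-np.cos(tilt)*np.array([0,0,1.])+np.sin(tilt)*sx
    x=sgn*sy; y=np.cross(z,x); M=np.c_[x,y,z]
    return R.from_euler('z',yawoff)*R.from_matrix(M)
def delta(P,Rt):
    o=arm.observe(); Rc=R.from_rotvec(o["ee_rot"])
    return Rc.inv().apply(np.array(P)-o["position"]), (Rc.inv()*Rt).as_rotvec()
E
python3 - <<'E'
from h import *
o=arm.observe();Rc=R.from_rotvec(o["ee_rot"]);print(Rc.as_matrix())
p=arm.camera_params("wrist");Rw=cv2.Rodrigues(p["rvec"])[0];c=-Rw.T@p["tvec"]
print("cam in tool",Rc.inv().apply(c-o["position"]),"cam dir",Rc.inv().apply(Rw[2]))
print("mould",st([.466,.1161,0]))
for s in(1,-1):
  for t in (0,.7): print(s,t,delta(ws(-.40,-.01,.30),target(t,s)))
E
```

```text
[[ 0.2394 -0.9709 -0.0004]
 [-0.9709 -0.2394  0.0011]
 [-0.0012  0.0001 -1.    ]]
cam in tool [-0.0016 -0.0778 -0.1578] cam dir [-0.0008  0.2912  0.9567]
mould [-0.2883 -0.0108  0.    ]
1 0 (array([-0.7369, -0.4926, -0.0731]), array([-0.0008,  0.0011, -1.4669]))
1 0.7 (array([-0.7369, -0.4926, -0.0731]), array([-0.5687,  0.5128, -1.4016]))
-1 0 (array([-0.7369, -0.4926, -0.0731]), array([0.0011, 0.0008, 1.6747]))
-1 0.7 (array([-0.7369, -0.4926, -0.0731]), array([0.527 , 0.5844, 1.5987]))
```

Run:
```python
from h import *
print(delta([.48,-.25,.32],target(0,1,-.75)))
print(delta(ws(-.42,-.01,.32),target(0,1)))
print(delta(ws(-.42,-.01,.32),target(.7,1)))
```

```text
(array([-0.2671, -0.4062, -0.0936]), array([-0.0003,  0.0012, -0.7169]))
(array([-0.7568, -0.4947, -0.093 ]), array([-0.0008,  0.0011, -1.4669]))
(array([-0.7568, -0.4947, -0.093 ]), array([-0.5687,  0.5128, -1.4016]))
```

```bash
python3 -m pendant '[{"dp":[-0.1,-0.2,-0.09],"rotation":[0,0,-0.3],"fingers":-0.1},{"dp":[-0.1,-0.2,-0.09],"rotation":[0,0,-0.3],"fingers":-0.1},{"dp":[-0.1,-0.2,-0.09],"rotation":[0,0,-0.3],"fingers":-0.1},{"dp":[-0.27,-0.4,-0.09],"rotation":[0,0,-0.72],"fingers":-0.1},{"dp":[-0.27,-0.4,-0.09],"rotation":[0,0,-0.72],"fingers":-0.1},{"dp":[-0.27,-0.4,-0.09],"rotation":[0,0,-0.72],"fingers":-0.1},{"dp":[-0.27,-0.4,-0.09],"rotation":[0,0,-0.72],"fingers":-0.1},{"dp":[-0.757,-0.495,-0.093],"rotation":[0,0,-1.467],"fingers":-0.1},{"dp":[-0.757,-0.495,-0.093],"rotation":[0,0,-1.467],"fingers":-0.1},{"dp":[-0.757,-0.495,-0.093],"rotation":[0,0,-1.467],"fingers":-0.1},{"dp":[-0.757,-0.495,-0.093],"rotation":[0,0,-1.467],"fingers":-0.1},{"dp":[-0.757,-0.495,-0.093],"rotation":[0,0,-1.467],"fingers":-0.1},{"dp":[-0.757,-0.495,-0.093],"rotation":[0,0,-1.467],"fingers":-0.1},{"dp":[-0.757,-0.495,-0.093],"rotation":[0,0,-1.467],"fingers":-0.1},{"dp":[-0.757,-0.495,-0.093],"rotation":[0,0,-1.467],"fingers":-0.1},{"dp":[-0.757,-0.495,-0.093],"rotation":[0,0,-1.467],"fingers":-0.1},{"dp":[-0.757,-0.495,-0.093],"rotation":[0,0,-1.467],"fingers":-0.1}]'
python3 - <<'E'
from h import *
cv2.imwrite("pics/w1.png",arm.get_image("wrist"))
o=arm.observe();print(o["clock"],o["joints"],o["width"],st(o["position"]))
print(delta(ws(-.42,-.01,.2),target(.7,1)))
E
```

```text
clock: 2.28
position: [0.4476, 0.2507, 0.3198]
ee_rot: [-3.13, -0.226, 0.002]
force: [-0.2, 0.4, 0.2]
width: 0.549
2.325 [ 0.0033  0.2763 -0.7729  1.649   0.197   1.2976 -0.6628] 0.5485855645551188 [-0.4216 -0.0102  0.3196]
(array([0.0003, 0.0017, 0.1196]), array([-0.7015,  0.    ,  0.0038]))
```

View pics/w1.png

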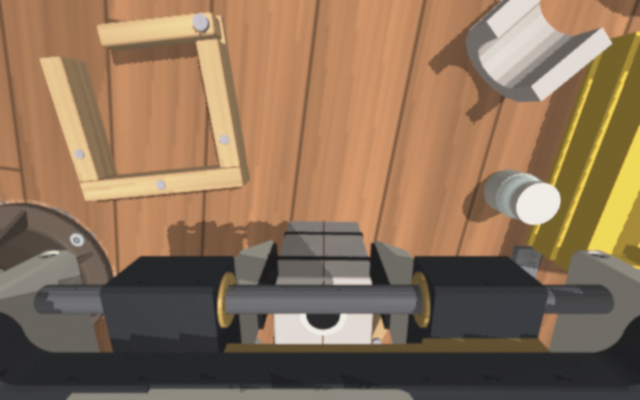

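The mould's back face is in the wrist view with its foot edge at about (288–357, 222), centred between the fingers. I'll tilt, then lower behind it.

```bash
python3 - <<'E'
from h import *
for q in ray("wrist",[(288,222),(357,222)],0): print(q,st(q))
E
python3 -m pendant '[{"dp":[0,0.0,0.06],"rotation":[-0.35,0,0],"fingers":-0.1},{"dp":[0,0,0.12],"rotation":[-0.70,0,0],"fingers":-0.1},{"dp":[0,0,0.12],"rotation":[-0.70,0,0],"fingers":-0.1},{"dp":[0,0,0.12],"rotation":[-0.70,0,0],"fingers":-0.1},{"dp":[0,0,0.12],"rotation":[-0.70,0,0],"fingers":-0.1},{"dp":[0,0,0.12],"rotation":[-0.70,0,0],"fingers":-0.1}]'
python3 - <<'E'
from h import *
o=arm.observe();print(o["joints"],o["force"],st(o["position"]))
print(delta(ws(-.40,-.008,.035),target(.7,1)))
E
```

```text
[ 0.4031  0.149  -0.    ] [-0.3295 -0.0685 -0.    ]
[ 0.5124  0.1646 -0.    ] [-0.33    0.0418 -0.    ]
clock: 3.08
position: [0.4488, 0.247, 0.1999]
ee_rot: [2.44, 0.17, 0.061]
force: [0.6, -1.0, 1.1]
width: 0.549
[-0.5648  0.6346 -0.5838  1.631   0.6712  1.6454 -1.2104] [ 0.6005 -1.0381  1.1012] [-0.4203 -0.0098  0.1999]
(array([ 0.0019, -0.0903,  0.1395]), array([-0.003 , -0.0001,  0.0015]))
```

```bash
python3 -m pendant '[{"dp":[-0.002,-0.04,0.06],"rotation":[0,0,0],"fingers":-0.1},{"dp":[-0.002,-0.09,0.14],"rotation":[0,0,0],"fingers":-0.1},{"dp":[-0.002,-0.09,0.14],"rotation":[0,0,0],"fingers":-0.1},{"dp":[-0.002,-0.09,0.14],"rotation":[0,0,0],"fingers":-0.1},{"dp":[-0.002,-0.09,0.14],"rotation":[0,0,0],"fingers":-0.1}]'
python3 - <<'E'
from h import *
cv2.imwrite("pics/s2.png",arm.get_image("scene"))
o=arm.observe();print(o["joints"],o["force"],st(o["position"]))
for x,y in((-.345,-.012),(-.32,-.011),(-.097,0)): print(delta(ws(x,y,.035),target(.7,1)))
E
```

```text
clock: 3.7
position: [0.4507, 0.2262, 0.0369]
ee_rot: [2.442, 0.167, 0.062]
force: [-0.5, 0.9, 0.5]
width: 0.549
[-0.5717  0.8271 -0.5322  1.7638  0.7846  1.3966 -1.3865] [0.2763 0.6411 0.2494] [-0.4    -0.0108  0.037 ]
(array([-0.0012,  0.041 ,  0.0368]), array([-0.0057, -0.0015, -0.0013]))
(array([-0.0002,  0.0602,  0.0528]), array([-0.0057, -0.0015, -0.0013]))
(array([0.0108, 0.2316, 0.1955]), array([-0.0057, -0.0015, -0.0013]))
```

View pics/s2.png

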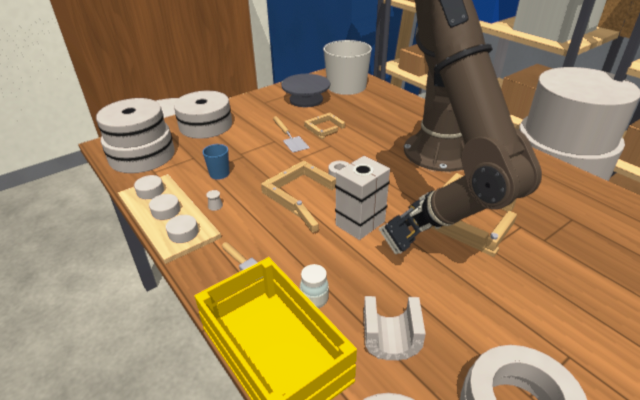

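```bash
python3 -m pendant '[{"dp":[-0.001,0.02,0.018],"rotation":[0,0,0],"fingers":-0.1},{"dp":[-0.001,0.035,0.031],"rotation":[0,0,0],"fingers":-0.1},{"dp":[-0.001,0.041,0.036],"rotation":[0,0,0],"fingers":-0.1},{"dp":[0,0.047,0.041],"rotation":[0,0,0],"fingers":-0.1},{"dp":[0,0.053,0.046],"rotation":[0,0,0],"fingers":-0.1},{"dp":[0,0.059,0.051],"rotation":[0,0,0],"fingers":-0.1},{"dp":[0.001,0.065,0.056],"rotation":[0,0,0],"fingers":-0.1},{"dp":[0.001,0.071,0.061],"rotation":[0,0,0],"fingers":-0.1},{"dp":[0.002,0.077,0.066],"rotation":[0,0,0],"fingers":-0.1},{"dp":[0.002,0.077,0.066],"rotation":[0,0,0],"fingers":-0.1}]'
python3 - <<'E'
from h import *
o=arm.observe();print(o["joints"],o["force"],st(o["position"]),o["width"])
i=arm.get_image("scene")[130:260,230:430];cv2.imwrite("pics/s3.png",cv2.resize(i,None,fx=4,fy=4))
i=arm.get_image("top")[140:270,250:450];cv2.imwrite("pics/t3.png",cv2.resize(i,None,fx=4,fy=4,interpolation=cv2.INTER_CUBIC))
E
```

```text
clock: 5.0
position: [0.4672, 0.1307, 0.0359]
ee_rot: [2.449, 0.171, 0.067]
force: [-0.3, 8.6, 5.3]
width: 0.552
[-0.4378  0.7641 -0.51    1.9139  0.8604  1.2854 -1.3538] [-0.26    8.6476  5.3424] [-0.3026 -0.0076  0.0359] 0.5522392784262271
```

View pics/s3.png

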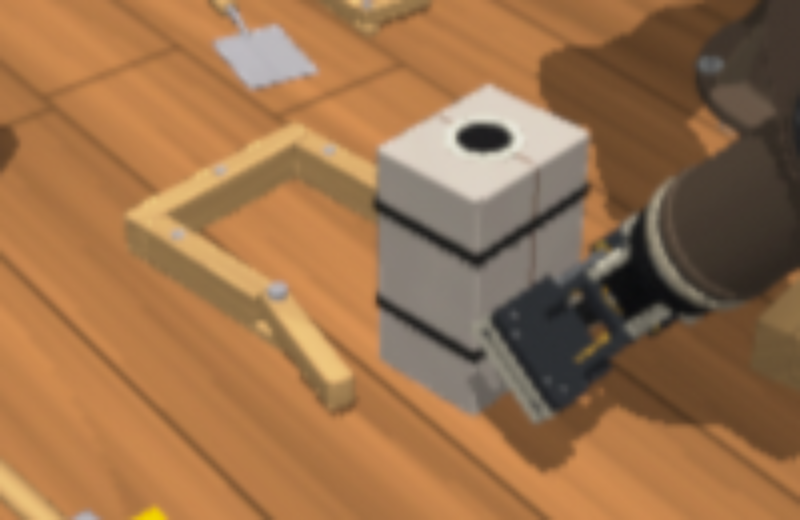

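View pics/t3.png

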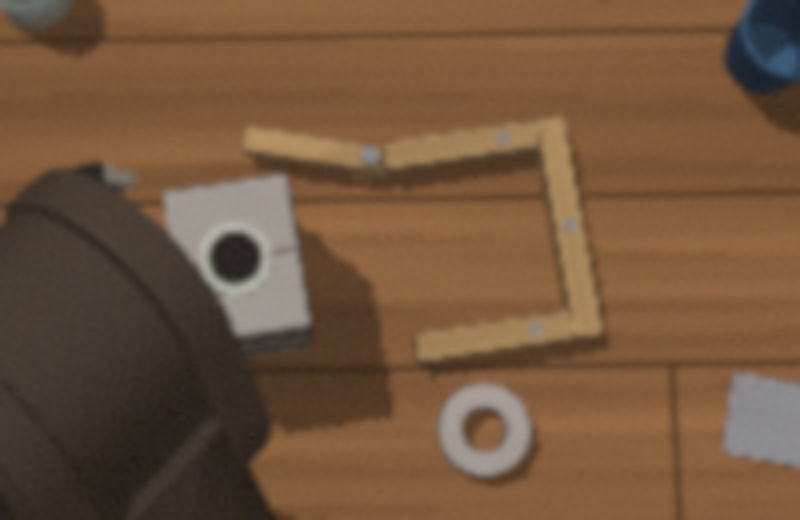

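```bash
cat >> h.py <<'E'
T=lambda a:(np.array(a,float)+.5)/4-.5+[250,140]
E
python3 - <<'E'
from h import *
for a in [(182,271),(235,256)]: print(st(ray("top",T(a),.18)[0]))
c=ray("top",T([(235,189),(258,343),(287,175),(310,328)]),.18);print([st(q) for q in c])
d=c[0]-c[1];e=c[2]-c[3];print(np.arctan2(d[1],d[0]),np.arctan2(e[1],e[0]),yaw+np.pi/2)
for x,y in((-.22,-.001),(-.097,.002)): print(delta(ws(x,y,.035),target(.7,1)))
E
```

```text
[-0.2894 -0.0087  0.18  ]
[-0.2509 -0.0039  0.18  ]
[array([-0.2439,  0.0436,  0.18  ]), array([-0.2441, -0.0672,  0.18  ]), array([-0.2059,  0.0479,  0.18  ]), array([-0.2065, -0.0624,  0.18  ])]
0.13614467206355022 0.13179414879123885 0.1377963267948965
(array([0.0063, 0.0633, 0.0532]), array([-0.0116, -0.0054, -0.0005]))
(array([0.0089, 0.1582, 0.1313]), array([-0.0116, -0.0054, -0.0005]))
```

```bash
python3 -m pendant '[{"dp":[0,0.006,0.005],"rotation":[0,0,0],"fingers":-0.1},{"dp":[0.001,0.012,0.010],"rotation":[0,0,0],"fingers":-0.1},{"dp":[0.002,0.018,0.015],"rotation":[0,0,0],"fingers":-0.1},{"dp":[0.003,0.024,0.020],"rotation":[0,0,0],"fingers":-0.1},{"dp":[0.004,0.030,0.025],"rotation":[0,0,0],"fingers":-0.1},{"dp":[0.005,0.036,0.030],"rotation":[0,0,0],"fingers":-0.1},{"dp":[0.006,0.042,0.035],"rotation":[0,0,0],"fingers":-0.1},{"dp":[0.006,0.048,0.040],"rotation":[0,0,0],"fingers":-0.1},{"dp":[0.007,0.054,0.045],"rotation":[0,0,0],"fingers":-0.1},{"dp":[0.007,0.060,0.050],"rotation":[0,0,0],"fingers":-0.1},{"dp":[0.007,0.066,0.055],"rotation":[0,0,0],"fingers":-0.1},{"dp":[0.007,0.066,0.055],"rotation":[0,0,0],"fingers":-0.1}]'
python3 - <<'E'
from h import *
o=arm.observe();print(o["joints"],o["force"],st(o["position"]),o["width"])
i=arm.get_image("scene")[130:260,230:430];cv2.imwrite("pics/s4.png",cv2.resize(i,None,fx=4,fy=4))
i=arm.get_image("top")[140:270,250:450];cv2.imwrite("pics/t4.png",cv2.resize(i,None,fx=4,fy=4,interpolation=cv2.INTER_CUBIC))
for x,y in((-.097,.001),): print(delta(ws(x,y,.035),target(.7,1)))
E
```

```text
clock: 6.6
position: [0.4877, 0.0509, 0.0357]
ee_rot: [2.454, 0.174, 0.073]
force: [0.0, 8.7, 5.0]
width: 0.551
[-0.3165  0.7236 -0.4763  1.9984  0.9426  1.1991 -1.301 ] [0.0239 8.7274 5.0255] [-0.2208  0.0017  0.0357] 0.5514510295192779
(array([-0.0015,  0.0957,  0.0785]), array([-0.0173, -0.0105,  0.0002]))
```

View pics/s4.png

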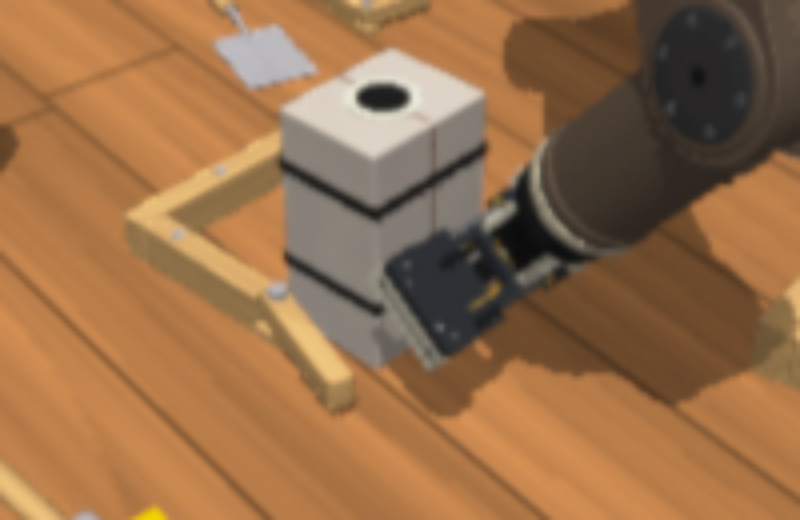

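View pics/t4.png

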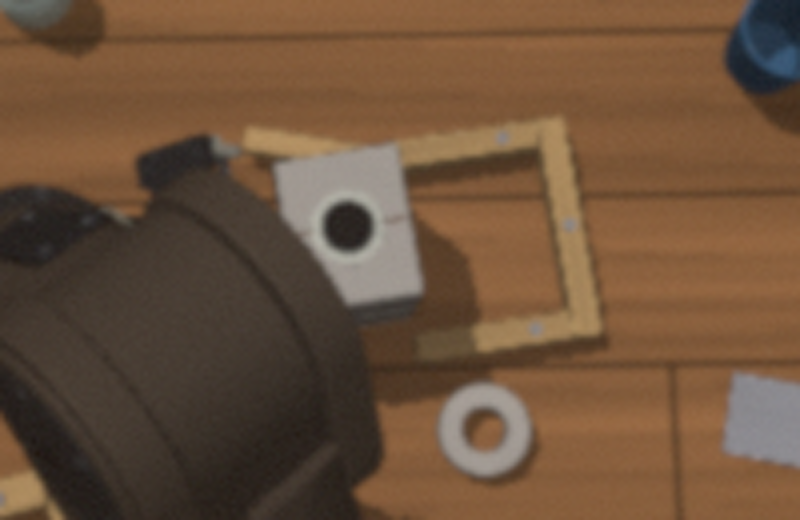

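Run:
```python
from h import *
S=lambda a:(np.array(a,float)+.5)/4-.5+[230,130]
Ps=[]
for n in("top","scene"):
    p=arm.camera_params(n);Ps.append(p["camera_matrix"]@np.c_[cv2.Rodrigues(p["rvec"])[0],p["tvec"]])
X=cv2.triangulatePoints(Ps[0],Ps[1],T([(243,152),(212,136)]).T,S([(380,270),(432,368)]).T);X=(X[:3]/X[3]).T
for q in X: print(q,st(q))
for n,u in (("kp tip",(247,140)),("hole",(348,226)),("c1",(397,143)),("c2",(422,293))): print(n,st(ray("top",T(u),.038 if n[0]=="k" else .18)[0]))
```

```text
[0.5635 0.0785 0.1168] [-0.2377  0.0806  0.1168]
[0.5727 0.1188 0.0687] [-0.2763  0.0953  0.0687]
kp tip [-0.2316  0.1088  0.038 ]
hole [-0.1688  0.0049  0.18  ]
c1 [-0.1249  0.0587  0.18  ]
c2 [-0.125  -0.0502  0.18  ]
```

```bash
python3 -m pendant '[{"dp":[0,0.006,0.005],"rotation":[0,0,0],"fingers":-0.1},{"dp":[-0.001,0.012,0.010],"rotation":[0,0,0],"fingers":-0.1},{"dp":[-0.002,0.018,0.015],"rotation":[0,0,0],"fingers":-0.1},{"dp":[-0.002,0.024,0.020],"rotation":[0,0,0],"fingers":-0.1},{"dp":[-0.003,0.030,0.025],"rotation":[0,0,0],"fingers":-0.1},{"dp":[-0.003,0.036,0.030],"rotation":[0,0,0],"fingers":-0.1},{"dp":[-0.004,0.042,0.035],"rotation":[0,0,0],"fingers":-0.1},{"dp":[-0.004,0.048,0.040],"rotation":[0,0,0],"fingers":-0.1},{"dp":[-0.004,0.054,0.045],"rotation":[0,0,0],"fingers":-0.1},{"dp":[-0.005,0.060,0.050],"rotation":[0,0,0],"fingers":-0.1},{"dp":[-0.005,0.066,0.055],"rotation":[0,0,0],"fingers":-0.1},{"dp":[-0.005,0.072,0.060],"rotation":[0,0,0],"fingers":-0.1},{"dp":[-0.005,0.078,0.065],"rotation":[0,0,0],"fingers":-0.1},{"dp":[-0.005,0.084,0.070],"rotation":[0,0,0],"fingers":-0.1},{"dp":[-0.005,0.087,0.072],"rotation":[0,0,0],"fingers":-0.1},{"dp":[-0.005,0.087,0.072],"rotation":[0,0,0],"fingers":-0.1}]'
python3 - <<'E'
from h import *
o=arm.observe();print(o["joints"],o["force"],st(o["position"]),o["width"])
i=arm.get_image("scene")[100:230,230:430];cv2.imwrite("pics/s5.png",cv2.resize(i,None,fx=4,fy=4))
i=arm.get_image("top")[140:270,250:450];cv2.imwrite("pics/t5.png",cv2.resize(i,None,fx=4,fy=4,interpolation=cv2.INTER_CUBIC))
for x,y in((-.097,-.002),): print(delta(ws(x,y,.035),target(.7,1)))
E
```

```text
clock: 8.7
position: [0.5014, -0.0568, 0.0349]
ee_rot: [2.46, 0.179, 0.081]
force: [0.8, 12.4, 7.3]
width: 0.548
[-0.1541  0.6773 -0.4192  2.0958  1.0701  1.0793 -1.2367] [ 0.7691 12.362   7.3098] [-0.1122  0.0006  0.0349] 0.5478512556480656
(array([-0.0027,  0.0119,  0.0094]), array([-0.0227, -0.0173,  0.0014]))
```

View pics/s5.png

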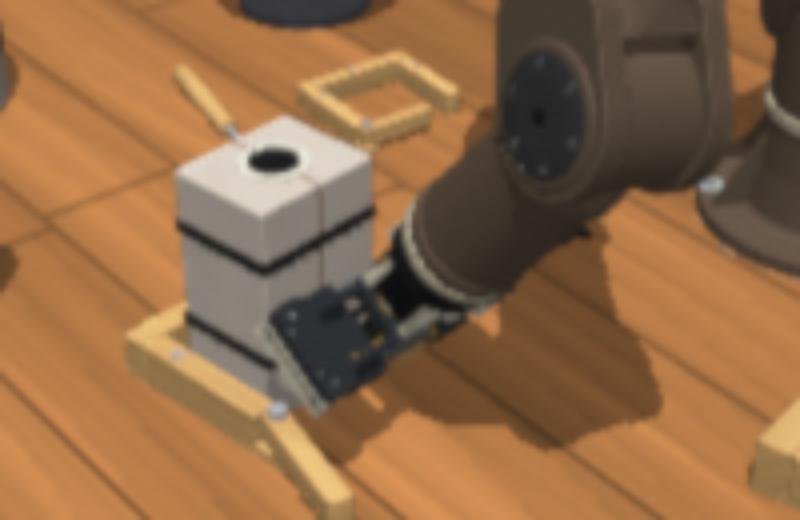

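View pics/t5.png

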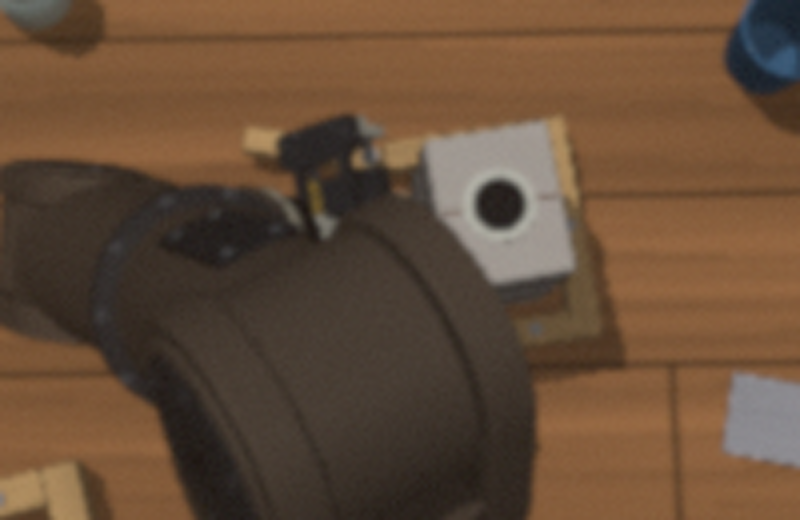

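```bash
python3 -m pendant '[{"dp":[0,0.004,0.003],"rotation":[0,0,0],"fingers":-0.1},{"dp":[-0.001,0.008,0.006],"rotation":[0,0,0],"fingers":-0.1},{"dp":[-0.002,0.012,0.009],"rotation":[0,0,0],"fingers":-0.1},{"dp":[-0.002,0.014,0.011],"rotation":[0,0,0],"fingers":-0.1},{"dp":[-0.002,0.016,0.013],"rotation":[0,0,0],"fingers":-0.1},{"dp":[-0.002,0.016,0.013],"rotation":[0,0,0],"fingers":-0.1}]'
python3 - <<'E'
from h import *
o=arm.observe();print(o["force"],st(o["position"]),o["width"])
i=arm.get_image("scene")[100:230,230:430];cv2.imwrite("pics/s6.png",cv2.resize(i,None,fx=4,fy=4))
i=arm.get_image("top")[140:270,250:450];cv2.imwrite("pics/t6.png",cv2.resize(i,None,fx=4,fy=4,interpolation=cv2.INTER_CUBIC))
E
```

```text
clock: 9.55
position: [0.5043, -0.0722, 0.0347]
ee_rot: [2.466, 0.185, 0.087]
force: [-2.6, 14.8, 8.4]
width: 0.55
[-2.5553 14.8092  8.43  ] [-0.0966  0.0013  0.0347] 0.5497350516393121
```

View pics/s6.png

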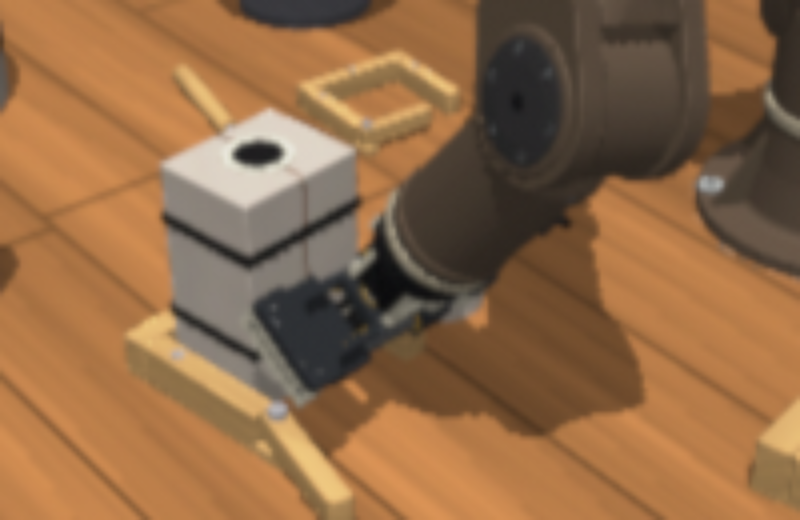

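View pics/t6.png

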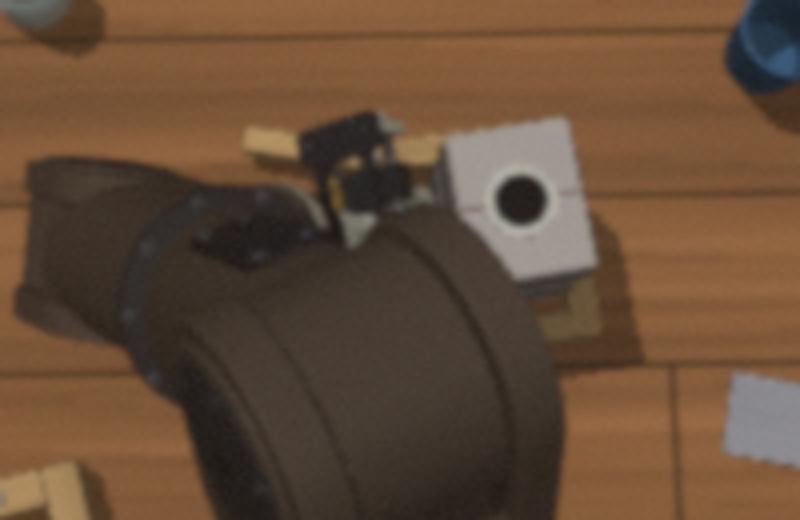

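```bash
python3 - <<'E'
from h import *
for u in ((521,199),(445,134),(568,119),(595,264)): print(st(ray("top",T(u),.18)[0]))
E
python3 -m pendant '[{"dp":[0,0.003,0.002],"rotation":[0,0,0],"fingers":-0.1},{"dp":[0,0.005,0.004],"rotation":[0,0,0],"fingers":-0.1},{"dp":[0,0.007,0.006],"rotation":[0,0,0],"fingers":-0.1},{"dp":[0,0.007,0.006],"rotation":[0,0,0],"fingers":-0.1}]'
python3 - <<'E'
from h import *
o=arm.observe();print(o["force"],st(o["position"]),o["width"])
i=arm.get_image("top")[140:270,250:450];cv2.imwrite("pics/t7.png",cv2.resize(i,None,fx=4,fy=4,interpolation=cv2.INTER_CUBIC))
E
```

```text
[-0.0447  0.0051  0.18  ]
[-0.09    0.0598  0.18  ]
[-0.0014  0.057   0.18  ]
[-0.0014 -0.0488  0.18  ]
clock: 10.15
position: [0.5066, -0.0729, 0.0341]
ee_rot: [2.475, 0.193, 0.093]
force: [-12.5, 29.1, 18.3]
width: 0.552
[-12.4843  29.0597  18.347 ] [-0.0955  0.0035  0.0341] 0.5518800169853436
```

View pics/t7.png

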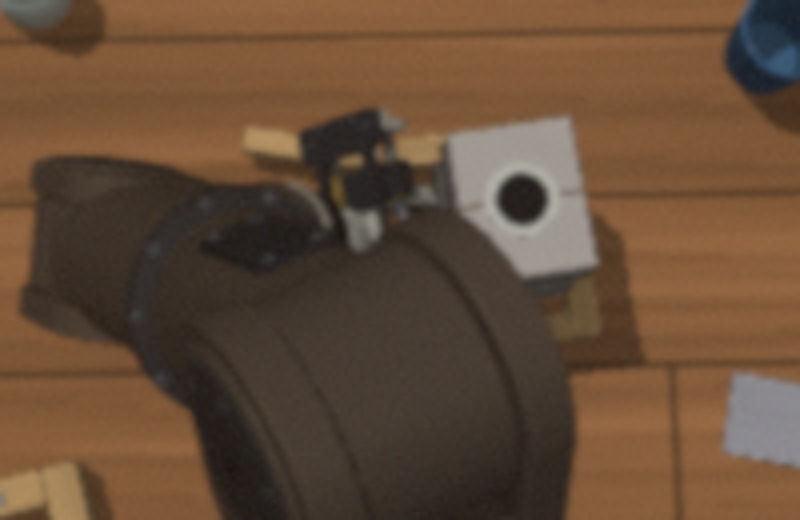

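The arm stopped at −0.0955 with the force rising to about 30 N, so the mould is home (origin near x −0.045, y +0.005, square). I'll back off straight and check the gripper clearance for the keeper push.

```bash
python3 -m pendant '[{"dp":[0,-0.02,-0.018],"rotation":[0,0,0],"fingers":-0.1},{"dp":[0,-0.06,-0.052],"rotation":[0,0,0],"fingers":1},{"dp":[0,-0.1,-0.085],"rotation":[0,0,0],"fingers":1},{"dp":[0,-0.1,-0.085],"rotation":[0,0,0],"fingers":1},{"dp":[0,-0.1,-0.22],"rotation":[0,0,0],"fingers":1},{"dp":[0,-0.13,-0.28],"rotation":[0.35,0,0],"fingers":1},{"dp":[0,-0.13,-0.28],"rotation":[0.72,0,0],"fingers":1},{"dp":[0,-0.13,-0.28],"rotation":[0.72,0,0],"fingers":1},{"dp":[0,-0.13,-0.28],"rotation":[0.72,0,0],"fingers":1},{"dp":[0,-0.13,-0.28],"rotation":[0.72,0,0],"fingers":1}]'
python3 - <<'E'
from h import *
o=arm.observe();print(o["force"],st(o["position"]),o["width"],o["joints"])
for n,u,z in(("jar",(257,132),.085),("plug",(398,127),.045),("cup",(446,149),.09)):print(n,st(ray("top",u,z)[0]))
cv2.imwrite("pics/w8.png",arm.get_image("wrist"))
i=arm.get_image("top")[100:270,200:450];cv2.imwrite("pics/t8.png",cv2.resize(i,None,fx=3,fy=3,interpolation=cv2.INTER_CUBIC))
E
```

```text
clock: 11.45
position: [0.4614, 0.1918, 0.1751]
ee_rot: [-3.073, -0.235, -0.024]
force: [-0.1, 0.3, 0.8]
width: 0.002
[-0.0959  0.3267  0.7947] [-0.3639 -0.0049  0.1751] 0.002098603834913591 [ 0.1795  0.3907 -0.8285  1.9183  0.3026  0.9297 -0.6299]
jar [-0.3801  0.2607  0.085 ]
plug [0.0703 0.2201 0.045 ]
cup [0.1943 0.1129 0.09  ]
```

View pics/w8.png

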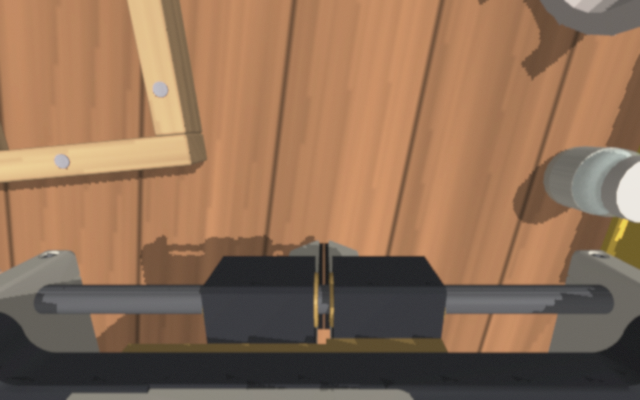

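View pics/t8.png

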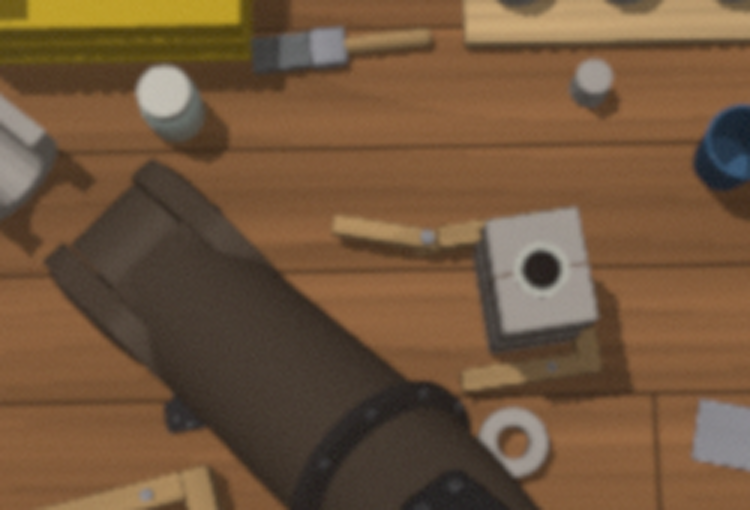

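Run:
```python
from h import *
cv2.imwrite("pics/s8.png",arm.get_image("scene"))
pv=ws(-.138,.078,.04); print(proj("top",[pv]))
T3=lambda a:(np.array(a,float)+.5)/3-.5+[200,100]
k=[st(q) for q in ray("top",T3([(334,226),(428,237)]),.038)];d=k[0]-k[1];print(k,np.arctan2(-d[0],-d[1]))
for x,y,z in((-.24,.16,.20),(-.24,.16,.022)): print(delta(ws(x,y,z),target(0,1)))
```

```text
[[341.7153 179.3566]]
[array([-0.233 ,  0.1078,  0.038 ]), array([-0.1356,  0.0803,  0.038 ])] 1.8454190040970742
(array([ 0.1634,  0.1327, -0.0293]), array([-0.0581, -0.0186,  0.0258]))
(array([0.1599, 0.143 , 0.1483]), array([-0.0581, -0.0186,  0.0258]))
```

View pics/s8.png

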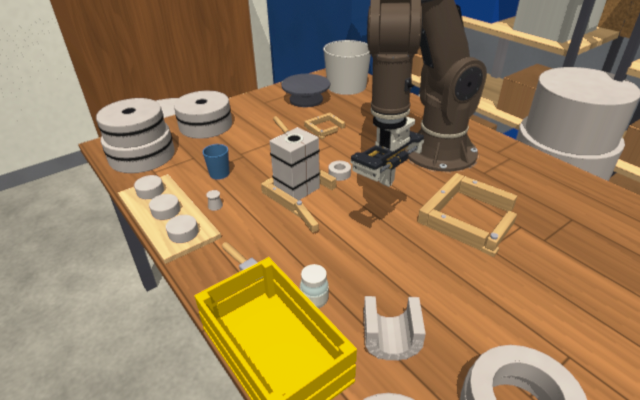

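Run:
```python
from h import *
for x,y,z in((-.205,.155,.18),(-.205,.155,.022)): print(delta(ws(x,y,z),target(0,1)))
```

```text
(array([ 0.1571,  0.1687, -0.0115]), array([-0.0581, -0.0186,  0.0258]))
(array([0.1541, 0.1778, 0.1462]), array([-0.0581, -0.0186,  0.0258]))
```

```bash
python3 -m pendant '[{"dp":[0.157,0.169,-0.011],"rotation":[-0.058,-0.019,0.026],"fingers":1},{"dp":[0.157,0.169,-0.011],"rotation":[-0.058,-0.019,0.026],"fingers":1},{"dp":[0.157,0.169,-0.011],"rotation":[-0.058,-0.019,0.026],"fingers":1},{"dp":[0.157,0.169,-0.011],"rotation":[-0.058,-0.019,0.026],"fingers":1},{"dp":[0.157,0.169,-0.011],"rotation":[-0.058,-0.019,0.026],"fingers":1},{"dp":[0.156,0.172,0.05],"rotation":[-0.058,-0.019,0.026],"fingers":1},{"dp":[0.156,0.175,0.1],"rotation":[-0.058,-0.019,0.026],"fingers":1},{"dp":[0.154,0.178,0.146],"rotation":[-0.058,-0.019,0.026],"fingers":1},{"dp":[0.154,0.178,0.146],"rotation":[-0.058,-0.019,0.026],"fingers":1}]'
python3 - <<'E'
from h import *
o=arm.observe();print(o["force"],st(o["position"]),o["joints"])
i=arm.get_image("scene")[130:260,230:430];cv2.imwrite("pics/s9.png",cv2.resize(i,None,fx=4,fy=4))
R_=.075
for th in np.arange(1.85,-.01,-.2):
    off=.010+.0095*abs(np.cos(th))+.019*abs(np.sin(th))
    x=-.138-R_*np.sin(th)-off*np.cos(th); y=.078-R_*np.cos(th)+off*np.sin(th)
    print(round(th,2),[round(x,3),round(y,3)],*delta(ws(x,y,.022),target(0,1)))
E
```

```text
clock: 12.72
position: [0.638, 0.0583, 0.019]
ee_rot: [3.133, 0.223, -0.012]
force: [0.0, -0.7, -0.0]
width: 0.01
[ 0.0179 -0.7007 -0.0069] [-0.2074  0.1517  0.019 ] [ 0.2173  0.7734 -0.616   1.6774  0.5504  0.8792 -0.486 ]
1.85 [np.float64(-0.202), np.float64(0.128)] [-0.0254  0.0058 -0.0003] [-0.0004  0.0035  0.0036]
1.65 [np.float64(-0.21), np.float64(0.114)] [-0.0402 -0.0031 -0.0002] [-0.0004  0.0035  0.0036]
1.45 [np.float64(-0.216), np.float64(0.099)] [-0.055  -0.0088 -0.0002] [-0.0004  0.0035  0.0036]
1.25 [np.float64(-0.219), np.float64(0.084)] [-0.0699 -0.0117 -0.0001] [-0.0004  0.0035  0.0036]
1.05 [np.float64(-0.219), np.float64(0.068)] [-0.086  -0.0114 -0.0001] [-0.0004  0.0035  0.0036]
0.85 [np.float64(-0.215), np.float64(0.051)] [-0.1023 -0.0074  0.    ] [-0.0004  0.0035  0.0036]
0.65 [np.float64(-0.207), np.float64(0.036)] [-0.1179  0.0005  0.0001] [-0.0004  0.0035  0.0036]
0.45 [np.float64(-0.195), np.float64(0.022)] [-0.1317  0.0122  0.0001] [-0.0004  0.0035  0.0036]
0.25 [np.float64(-0.18), np.float64(0.011)] [-0.1426  0.0272  0.0001] [-0.0004  0.0035  0.0036]
0.05 [np.float64(-0.162), np.float64(0.004)] [-0.1498  0.0448  0.0001] [-0.0004  0.0035  0.0036]
```

View pics/s9.png

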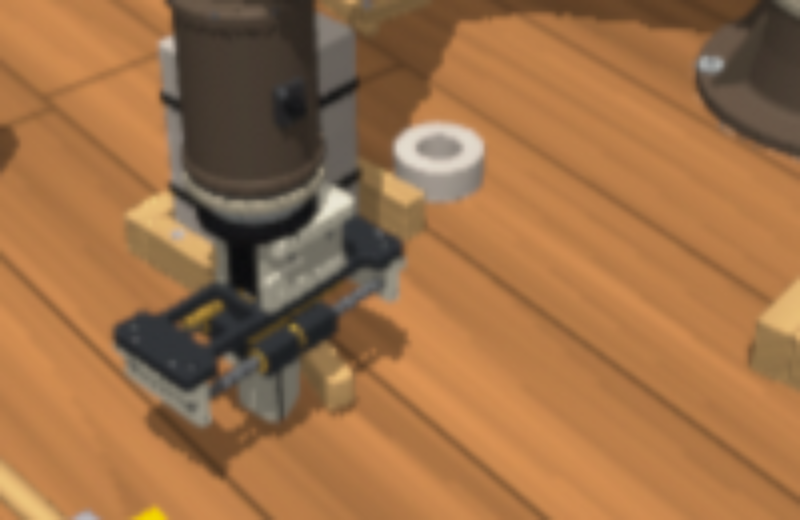

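```bash
python3 -m pendant '[{"dp":[-0.013,0.003,0],"rotation":[0,0,0],"fingers":1},{"dp":[-0.025,0.005,0],"rotation":[0,0,0],"fingers":1},{"dp":[-0.033,0,0],"rotation":[0,0,0],"fingers":1},{"dp":[-0.040,-0.003,0],"rotation":[0,0,0],"fingers":1},{"dp":[-0.048,-0.006,0],"rotation":[0,0,0],"fingers":1},{"dp":[-0.055,-0.009,0],"rotation":[0,0,0],"fingers":1},{"dp":[-0.063,-0.010,0],"rotation":[0,0,0],"fingers":1},{"dp":[-0.070,-0.012,0],"rotation":[0,0,0],"fingers":1},{"dp":[-0.078,-0.012,0],"rotation":[0,0,0],"fingers":1},{"dp":[-0.086,-0.011,0],"rotation":[0,0,0],"fingers":1},{"dp":[-0.094,-0.010,0],"rotation":[0,0,0],"fingers":1},{"dp":[-0.102,-0.007,0],"rotation":[0,0,0],"fingers":1},{"dp":[-0.110,-0.004,0],"rotation":[0,0,0],"fingers":1},{"dp":[-0.118,0,0],"rotation":[0,0,0],"fingers":1},{"dp":[-0.118,0,0],"rotation":[0,0,0],"fingers":1}]'
python3 - <<'E'
from h import *
o=arm.observe();print(o["force"],st(o["position"]))
i=arm.get_image("scene")[100:230,230:430];cv2.imwrite("pics/s10.png",cv2.resize(i,None,fx=4,fy=4))
cv2.imwrite("pics/w10.png",arm.get_image("wrist"))
for x,y in((-.195,.022),(-.18,.011),(-.162,.004),(-.155,.004)): print(delta(ws(x,y,.02),target(0,1)))
E
```

```text
clock: 14.65
position: [0.5225, 0.0412, 0.022]
ee_rot: [3.133, 0.221, -0.007]
force: [0.7, 0.2, 0.3]
width: -0.0
[0.6689 0.2201 0.3453] [-0.2064  0.0348  0.022 ]
(array([-0.0137,  0.0119,  0.0021]), array([-0.0003,  0.0036,  0.0032]))
(array([-0.0248,  0.0268,  0.0022]), array([-0.0003,  0.0036,  0.0032]))
(array([-0.0318,  0.0448,  0.0022]), array([-0.0003,  0.0036,  0.0032]))
(array([-0.0319,  0.0518,  0.0022]), array([-0.0003,  0.0036,  0.0032]))
```

View pics/s10.png

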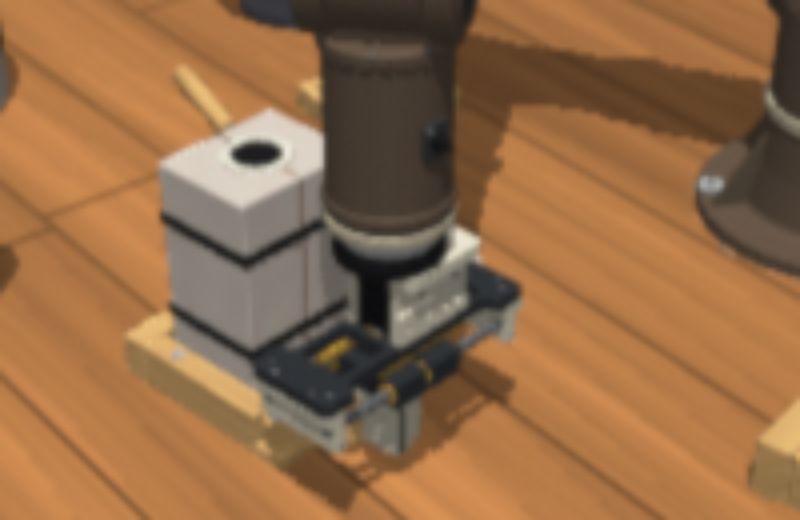

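View pics/w10.png

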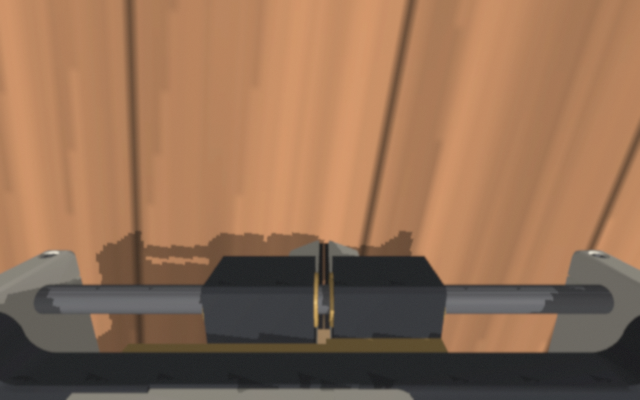

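```bash
python3 -m pendant '[{"dp":[-0.007,0.006,0.001],"rotation":[0,0,0],"fingers":1},{"dp":[-0.014,0.012,0.001],"rotation":[0,0,0],"fingers":1},{"dp":[-0.020,0.019,0.001],"rotation":[0,0,0],"fingers":1},{"dp":[-0.025,0.027,0.001],"rotation":[0,0,0],"fingers":1},{"dp":[-0.029,0.035,0.001],"rotation":[0,0,0],"fingers":1},{"dp":[-0.032,0.041,0.001],"rotation":[0,0,0],"fingers":1},{"dp":[-0.032,0.045,0.001],"rotation":[0,0,0],"fingers":1},{"dp":[-0.032,0.045,0.001],"rotation":[0,0,0],"fingers":1}]'
python3 - <<'E'
from h import *
o=arm.observe();print(o["force"],st(o["position"]))
i=arm.get_image("scene")[100:230,230:430];cv2.imwrite("pics/s11.png",cv2.resize(i,None,fx=4,fy=4))
i=arm.get_image("top")[140:270,250:450];cv2.imwrite("pics/t11.png",cv2.resize(i,None,fx=4,fy=4,interpolation=cv2.INTER_CUBIC))
E
```

```text
clock: 15.75
position: [0.4978, -0.0076, 0.0211]
ee_rot: [3.134, 0.221, -0.006]
force: [-0.1, 1.1, 0.0]
width: 0.008
[-0.1365  1.0804  0.0092] [-0.1614  0.0037  0.0211]
```

View pics/s11.png

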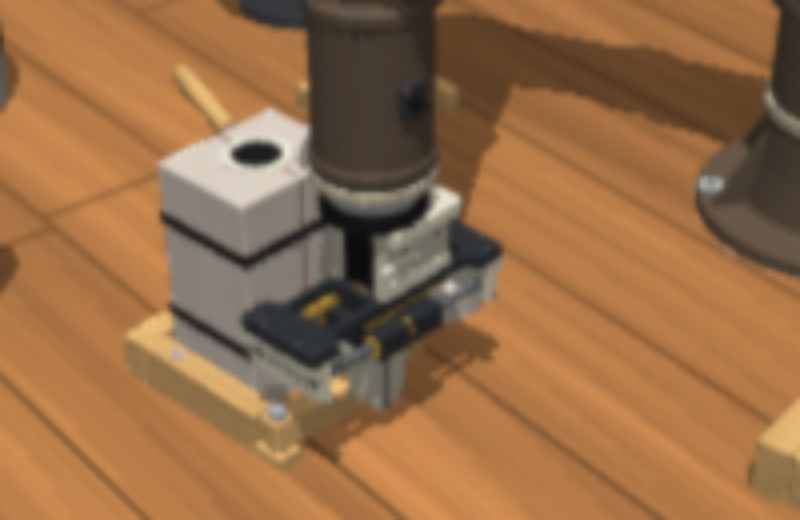

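View pics/t11.png

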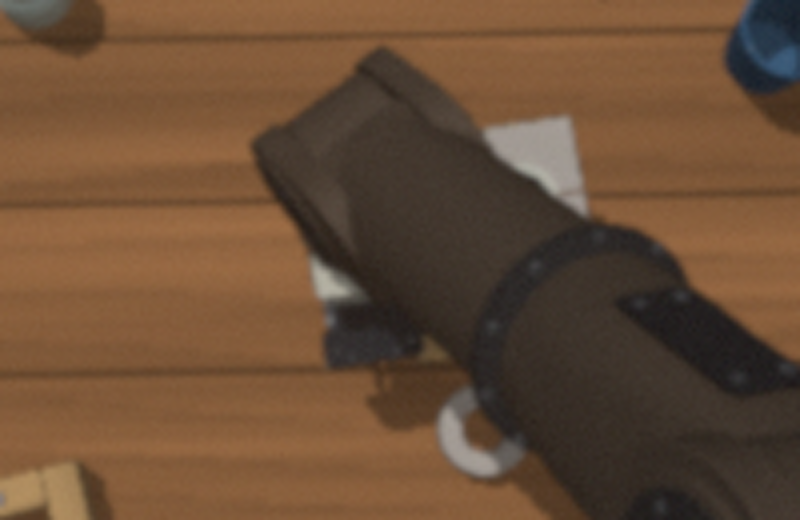

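```bash
python3 -m pendant '[{"dp":[0,0.002,0],"rotation":[0,0,0],"fingers":1},{"dp":[0,0.004,0],"rotation":[0,0,0],"fingers":1},{"dp":[0,0.005,0],"rotation":[0,0,0],"fingers":1},{"dp":[0,0.006,0],"rotation":[0,0,0],"fingers":1},{"dp":[0,0.006,0],"rotation":[0,0,0],"fingers":1}]'; python3 -c "
from h import *
print(st(arm.observe()['position']))"
```

```text
clock: 16.48
position: [0.4985, -0.0114, 0.0212]
ee_rot: [-3.131, -0.223, 0.006]
force: [-3.6, 6.6, 1.3]
width: 0.003
[-0.1576  0.0039  0.0212]
```

The force rose to 6.6 N at x = −0.1576, the expected shut position with a 9.5 mm half finger. I'll retreat and check.

```bash
python3 -m pendant '[{"dp":[0,-0.02,0],"rotation":[0,0,0],"fingers":1},{"dp":[0,-0.06,0],"rotation":[0,0,0],"fingers":1},{"dp":[0,-0.1,-0.05],"rotation":[0,0,0],"fingers":1},{"dp":[0,-0.16,-0.2],"rotation":[0,0,0],"fingers":1},{"dp":[0,-0.16,-0.2],"rotation":[0,0,0],"fingers":1},{"dp":[0,-0.16,-0.2],"rotation":[0,0,0],"fingers":1},{"dp":[0,-0.2,-0.22],"rotation":[0,0,0],"fingers":1},{"dp":[0,-0.2,-0.22],"rotation":[0,0,0],"fingers":1},{"dp":[0,-0.2,-0.22],"rotation":[0,0,0],"fingers":1}]'
python3 - <<'E'
from h import *
o=arm.observe();print(o["force"],st(o["position"]))
i=arm.get_image("scene");cv2.imwrite("pics/s12.png",i)
cv2.imwrite("pics/s12z.png",cv2.resize(i[100:230,230:430],None,fx=4,fy=4,interpolation=cv2.INTER_CUBIC))
i=arm.get_image("top");cv2.imwrite("pics/t12f.png",i);i=i[140:270,250:450];cv2.imwrite("pics/t12.png",cv2.resize(i,None,fx=4,fy=4,interpolation=cv2.INTER_CUBIC))
E
```

```text
clock: 17.6
position: [0.4709, 0.1854, 0.2412]
ee_rot: [-3.133, -0.224, 0.006]
force: [-0.7, -0.7, 0.1]
width: 0.004
[-0.7453 -0.7134  0.0559] [-0.3563  0.0036  0.2412]
```

View pics/s12z.png

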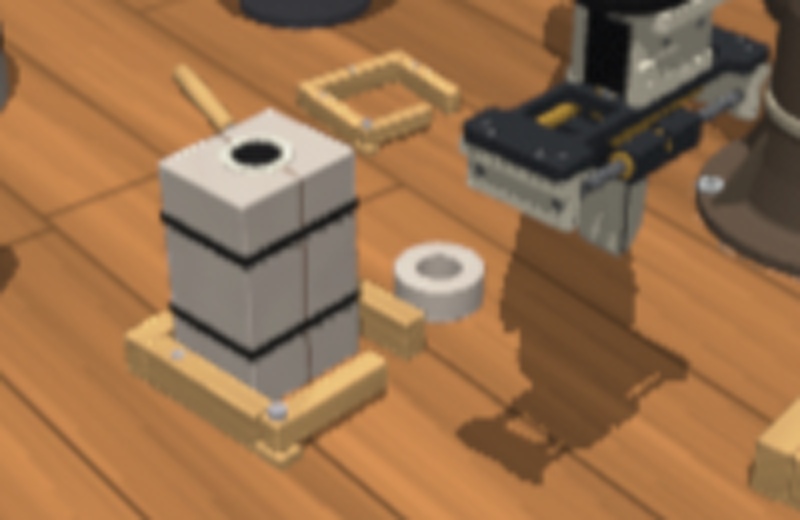

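View pics/t12.png

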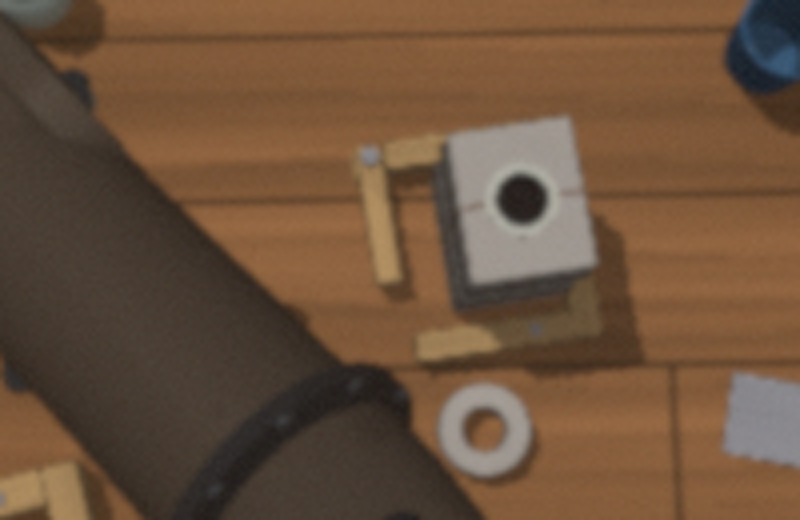

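View pics/t12f.png

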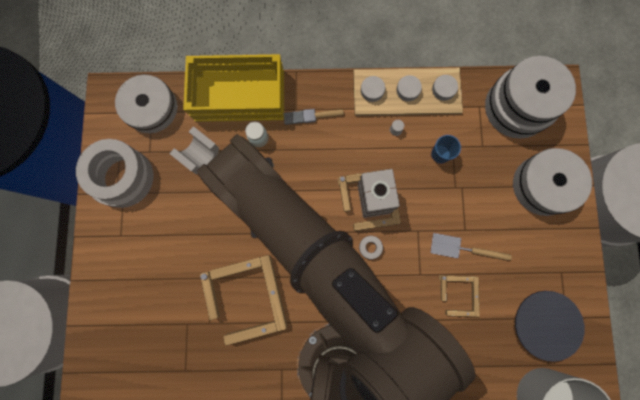

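Run:
```python
from h import *
k=[st(q) for q in ray("top",T([(391,283),(371,158)]),.038)];d=k[0]-k[1];print(k,np.arctan2(-d[0],-d[1]))
e=[st(q) for q in ray("top",T([(360,165),(377,284)]),.038)];d=e[1]-e[0];print("left edge",np.arctan2(-d[0],-d[1]))
for u in ((521,199),(446,135),(569,118),(596,265),(473,284)): print(st(ray("top",T(u),.18)[0]))
```

```text
[array([-0.1362, -0.0232,  0.038 ]), array([-0.1357,  0.0788,  0.038 ])] 0.005194342931406577
left edge 0.02048196608651841
[-0.0447  0.0051  0.18  ]
[-0.0894  0.059   0.18  ]
[-0.0005  0.0576  0.18  ]
[-0.0008 -0.0496  0.18  ]
[-0.0886 -0.0495  0.18  ]
```

Keeper angle is about 0.01–0.02 rad, the mould is at x ≈ −0.045, y ≈ +0.004 and square, and the robot is clear. I'll hand it in.

```bash
python3 -c "
from cell import arm
print(arm.sign_off(), arm.observe()['clock'])"
```

```text
the job is handed in; nothing more can be done
the job is handed in; nothing more can be done
```

I pushed the mould home in the middle-sized stall, shut the keeper across the mouth behind it, and handed the job in. The clock was at about 17.6 s at the last check. Sign-off gives no verdict, so what follows is my own measurement.

- **Mould:** I pushed it low, about 40 mm up, with both fingertips and the tool tilted so the gripper body stayed clear of it. It slid upright until it stopped on the back batten, where the push force rose to about 30 N along the push and 37 N in all. After the arm withdrew, the top view puts it at x ≈ −45 mm and y ≈ +4 to +5 mm in the stall's frame. It is square to within about 0.02 rad and looks upright in the scene view.
- **Keeper:** I swept it round with the closed fingertips from about 1.85 rad to its stop, where the force rose to about 7 N. The top view now gives an angle of about 0.01–0.02 rad.
- **Other things:** the robot is clear of everything. By eye, the bystanders in view look where they were in the before and after pictures, but I did not measure each one. The arm partly hid the horseshoe half in the last top view. None of the checks failed; early readings of the mould's sideways position varied by about 3 mm.

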